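Check mosaic press rollers for true

ROBOT

A 6-joint arm with a two-finger parallel gripper is mounted at the origin on the work surface. World frame = base frame: x ahead of the robot, y to its left, z up, the work surface at z = 0. Lengths are in m, angles in degrees, forces in N, time in s.
With the tool pointing down it reaches from about 0.4 to 0.825 m from the base axis. Payload 7 kg.
Tool frame: the origin (TCP) lies on the front face of the gripper's body, between the roots of the fingers; the fingertips stand 66 mm ahead of it and the grasp point (between the pads) lies 47 mm ahead of it; z points along the fingers, y is the line along which they close (so a half turn about z gives the same grasp; the last joint's range is limited). The gripper opens to 88 mm and grips with 3 to 60 N. Pads are 19 mm wide; open, the fingers measure 130 mm over their backs; the gripper's body (78 mm by 193 mm) begins 47 mm behind the grasp point.
Start: joints at [-53.91, 20.546, 0.682, 0, -70.136, -16.507], TCP at [0.226, -0.636, 0.292] pointing down, gripper open.
Joint ranges: [-176.03, 176.03], [-82.01, 121.73], [-58.28, 71.71], [-173.87, 95.51], [-174.79, -0.11], [-173.66, 173.66]. Speed limits (degrees/s): [136.94, 136.94, 172.46, 180, 180, 180].

INTERFACE

Orientations are given as [roll, pitch, yaw] about the fixed x, y, z axes, in that order (R = Rz(yaw) Ry(pitch) Rx(roll)).
In Python, from plant import ctrl gives the robot as it stands.
- The arm moves only by the tool send_rows, never from a script. Its argument "deltas" is a list of rows, each a list of 2 entries, a list of its own where there are three numbers: the shift along the tool's x, y, z each as a share of 800 mm, from -1 to 1, then the turn about the tool's z as a share of 90 degrees, from -1 to 1. A call has exactly 5 rows; each row is the pose to reach, as a shift and turn from the pose commanded when the call began, along the tool's axes at that moment; what a row does not reach only later rows make up. A row lasts 1/12 s, in which the tool goes at most 41.7 mm and 7.16 degrees, less where a joint would pass 70% of its speed; a pose out of reach is approached as far as the arm can. A call with a number of a shift or a turn outside -1 to 1 is refused whole. A call with a gripper value outside its range is refused whole. "gripper" is the opening, from 0 (shut) to 1 (fully open), set as the call begins (left out, the last holds). The fingers move at their own pace and stop on an object; the grip force is fixed at half the most. Time passes only in rows, so rows that repeat a pose let the fingers close, or fill a call up. It gives the time, the measured TCP pose, the force, the opening and the grip force at its end, in the units of the state.
- ctrl.get_obs(): the state, without advancing time (a new reading comes with each control period).
- ctrl.snapshot(name): name is "scene" or "side" or "wrist"; returns a dict with "color" (480x640x3 uint8, red, green, blue), "vertical_fov" (degrees; the focal length in pixels is half the picture's height over the tangent of half this angle, whatever the lens; pixels are square), "cx", "cy" (the principal point, pixels), "rvec" (rotation vector, rad) and "tvec" (3), from world to camera coordinates, as OpenCV has them. Camera axes: x right, y down, z forward; pixel columns grow to the right and rows downward; lengths in m; the calibration is good to about 2 mm. A picture is of the moment at which its call begins. There is no depth.
- ctrl.close_job(): hands the job in; it is judged then, once.
Trained networks look in a picture, given as the dict that the camera call returned (one of the last four; its "shot" number tells which), for a name from the list of things; names that differ only in an ending like _2 or _b are one class to them, and where a whole thing is asked for, a point or a joint stands for the part that bears it (a point fixed in the world has none). Each returns a list of dicts, best first, with "conf" (0 to 1); they miss things now and then, are a little off and sometimes report something else, mostly with a low value. They report only what shows in the picture. A call takes as long as a camera call. They do not tell look-alikes from the thing itself.
- ctrl.boxes_of(picture, thing): "xy" ([column, row] as shares, 0 to 1, of the picture: columns of its width, rows of its height, amid what is visible of it).
- ctrl.cut_out(picture, thing): "pixels" (480x640 bool, what is visible of it) and "xy" ([column, row] as shares, 0 to 1, of the picture: columns of its width, rows of its height, amid what is visible of it).
The state is a dict: "clock": time; "joint_pos": joint angles; "qvel": joint speeds; "tau": joint torques, N m; "tool_pos": TCP position; "orientation": TCP orientation; "force": force on the tool from outside, world axes, zero at the start; "moment": the same for the moment, N m; "opening": finger opening in m; "gripper_force": force on a finger pad.
Only numpy, scipy, OpenCV 4.12 (cv2) and the standard library are available. Lean on these libraries where they do the work, as an engineer would, in place of code of your own. Each camera call takes 0.05 s, during which the arm holds its last target. There are 200 camera calls.

TASK

Check the three wooden press rollers on the marble slab: press lightly on each with the fingertips and roll it across towards the channel on the far side. Roll every one that runs true over into the channel without lifting it, and put any that rocks in the yellow tray. Don't bear down hard on the slab, and leave everything else where it is.

Things in the scene. Friction and masses are not known exactly. Their poses are not given: they have to be found in the camera images.
- roller_a: pale hardwood roller, 70 mm long, 35 mm high as it lies on the slab, about 0.14 kg, a steel dot at each end. Origin mid-length on its axis, 17.5 mm above the slab; its y runs along its length; x and z turn as it rolls (z up at the start). Lift it gripped across the diameter. True (round) or gone oval: not to be seen at rest. A true one keeps its height and runs on by itself after a roll.
- roller_b: pale hardwood roller, 70 mm long, 35 mm high as it lies on the slab, about 0.14 kg, a steel dot at each end. Origin mid-length on its axis, 17.5 mm above the slab; its y runs along its length; x and z turn as it rolls (z up at the start). Lift it gripped across the diameter. True (round) or gone oval: not to be seen at rest. A true one keeps its height and runs on by itself after a roll.
- roller_c: pale hardwood roller, 70 mm long, 35 mm high as it lies on the slab, about 0.14 kg, a steel dot at each end. Origin mid-length on its axis, 17.5 mm above the slab; its y runs along its length; x and z turn as it rolls (z up at the start). Lift it gripped across the diameter. True (round) or gone oval: not to be seen at rest. A true one keeps its height and runs on by itself after a roll.
- slab: white marble slab, level, 220 mm (its x) by 340 mm (its y), top 20 mm above the table, on a rubber bed that sinks about 1 mm per 16 N; origin at the centre of the bed's underside. A wooden strip 6 mm higher than the marble runs along its near (-x) edge. Never press a roller on it with more than 15 N; 3 to 6 N is ample. Rollers roll along its +x, away from the robot, off the open far edge.
- lanes (a point): point on the marble's top between the rollers' starts, 62 mm from the slab's centre towards -x. The three rollers, in any order, lie within 12 mm of this line in x, in lanes about 100 mm apart in y, lengths within 0.05 rad of the slab's y. A flat fingertip that rolls a roller from above moves twice as far as the roller and so runs ahead of it; a roller may need several strokes.
- far_edge (a point): middle of the marble's far top edge, 110 mm from the slab's centre. About oval rollers: 35 mm one way, 39 mm across it, lying on the flat side. Rolled under fingertips kept at one height, an oval one climbs and the force on them rises steeply (some 10 N per mm of climb) within the first few mm of roll; let go, it rocks back to where it lay. Any of the three may be oval.
- channel: wooden catch channel fixed along the slab's far edge: 44 mm wide (its x) between the slab and a 34 mm high outer wall, 340 mm long (its y), floor 10 mm above the table, so a roller that rolls off the marble drops 10 mm and stays; origin at the centre of its underside, axes as the slab's
- tray: yellow plastic tray, fixed, 210 mm (its x) by 150 mm (its y), walls 32 mm high and 4 mm thick; origin at the centre of its underside. A cross wall at x = +35 mm divides it: the part beyond holds loose coloured tesserae, the empty part on the robot's side (x from -101 to +33 mm, y from -71 to +71 mm, floor 4 mm above the table) takes rejects.
- reject (a point): centre of the floor of the tray's empty part (x = -34 mm from the tray's origin, 4 mm above the table)
- paper_cup: empty white paper cup, 95 mm high; a bystander; origin at the centre of its underside
- coffee_cup: lidded take-away coffee cup, 118 mm high, brown sleeve; a bystander; origin at the centre of its underside
- phone: black phone, 150 x 73 x 9 mm, lying flat; a bystander; origin at the centre of its underside
- pencil: yellow pencil, 190 mm long, 7 mm thick; a bystander; origin at the centre of its underside
- glue_pot: small white pot of glue, 62 mm wide, 30 mm high, beside the slab; a bystander; origin at the centre of its underside
- spreader: wooden-handled spatula, 200 mm long, lying flat; a bystander; origin at the centre of its underside
Not all that is in view belongs to the job. What is shaped like the roller_a but black, blue or turquoise is not meant.

How it is judged:
By the outcome, as a careful person would: the job done as asked, in the order asked, and still so for the second after the job is handed in, with the robot touching nothing.
It also fails if it takes over 72 s, if anything falls off the work surface, if the arm or the gripper's body presses on something with over 40 N, if the wrist force passes 120 N, or if a joint passes its speed limit or range.

## Working session

There is one attempt and no reset: what is moved stays moved. The work goes in short steps, Python scripts to look and compute and a tool call to move; the robot and the scene stay as the last step left them, time stands still between calls to the robot, and variables do not carry over. Pictures are saved under pics/ and viewed, at most 10 in all, crops included, and the job is handed in when it is done.

Besides the shell and the picture viewer there is one more tool, called as name(argument=value, ...), one argument or row to a line, values as JSON. send_rows: Moves the arm, as the interface text tells. Shift numbers are shares of 800 mm and turn numbers shares of 90 degrees, none past 1 either way. Its arguments: {"type":"object","properties":{"deltas":{"type":"array","items":{"type":"array"}},"gripper":{"type":"number"}},"required":["deltas"]}

```bash
mkdir -p pics
cat > h.py <<'E'
import numpy as np, cv2
from plant import ctrl
def ray(p,uv,z):
    R,_=cv2.Rodrigues(np.array(p["rvec"],float)); t=np.array(p["tvec"],float).ravel()
    f=240/np.tan(np.radians(p["vertical_fov"])/2)
    d=R.T@np.array([(uv[0]-p["cx"])/f,(uv[1]-p["cy"])/f,1]); c=-R.T@t
    return c+d*(z-c[2])/d[2]
def save(p,n): cv2.imwrite(f"pics/{n}.png",p["color"][:,:,::-1])
E
python3 - <<'E'
from h import *
o=ctrl.get_obs(); print(o)
for n in("scene","side"):
    p=ctrl.snapshot(n); save(p,n+"0"); print(n,p["vertical_fov"],ray(p,(320,240),0), -cv2.Rodrigues(np.array(p["rvec"]))[0].T@np.array(p["tvec"]).ravel())
    for th,z in(("roller_a",.0375),("slab",.02),("channel",.02),("tray",.01)):
        for m in ctrl.cut_out(p,th)[:6]:
            uv=np.array(m["xy"])*[640,480]; print(th,round(m["conf"],2),uv.round(),ray(p,uv,z).round(3),m["pixels"].sum())
E
```

```text
{'clock': 0.0, 'joint_pos': array([-5.39086484e+01,  2.05935890e+01,  6.33554695e-01, -2.05290746e-02,
       -7.01344153e+01, -1.65075922e+01]), 'qvel': array([-0.04242737, -0.04141556, -0.03522933,  0.0441158 ,  0.04627665,
        0.10446182]), 'tau': array([-1.64651410e-03, -5.82718956e+01,  2.93042958e+01,  6.99677020e+00,
        6.79421137e-03, -1.34868901e-04]), 'tool_pos': array([ 0.22611974, -0.6356027 ,  0.29119532]), 'orientation': array([ 1.79903959e+02, -8.33689110e-03, -1.60423226e+02]), 'force': array([-0.50251352,  0.32382738,  0.24551677]), 'moment': array([-0.02945627,  0.00038775,  0.0157384 ]), 'gripper_force': 0.0, 'opening': 0.0878561832459432}
scene 44.24818169432729 [ 0.49568754 -0.03995733  0.        ] [1.46171874 0.21331449 1.24024499]
roller_a 0.68 [291. 236.] [ 0.529 -0.109  0.038] 407
roller_a 0.63 [267. 186.] [ 0.366 -0.222  0.038] 331
roller_a 0.63 [308. 197.] [ 0.381 -0.101  0.038] 271
roller_a 0.61 [180. 274.] [ 0.706 -0.352  0.038] 396
roller_a 0.59 [291. 263.] [ 0.612 -0.088  0.038] 8653
slab 0.83 [287. 263.] [ 0.604 -0.102  0.02 ] 8422
slab 0.74 [282. 304.] [ 0.727 -0.081  0.02 ] 2884
channel 0.88 [282. 301.] [ 0.718 -0.082  0.02 ] 2937
channel 0.26 [532. 264.] [0.476 0.512 0.02 ] 1558
tray 0.69 [444. 259.] [0.498 0.291 0.01 ] 4256
side 57.07227260860633 [0.54339089 0.0832709  0.        ] [ 0.41267347 -0.77195982  0.65406775]
roller_a 0.87 [328. 283.] [ 0.532 -0.111  0.037] 615
roller_a 0.74 [242. 340.] [ 0.356 -0.241  0.037] 805
roller_a 0.67 [442. 381.] [ 0.68  -0.37   0.037] 993
roller_a 0.58 [332. 319.] [ 0.524 -0.211  0.037] 676
roller_a 0.56 [308. 253.] [ 0.502 -0.012  0.037] 448
roller_a 0.56 [245. 294.] [ 0.362 -0.124  0.037] 626
slab 0.78 [356. 298.] [ 0.584 -0.146  0.02 ] 11478
channel 0.94 [415. 280.] [ 0.72  -0.109  0.02 ] 3342
channel 0.53 [360. 298.] [ 0.592 -0.147  0.02 ] 11353
tray 0.97 [287. 193.] [0.479 0.299 0.01 ] 2779
```

View pics/scene0.png

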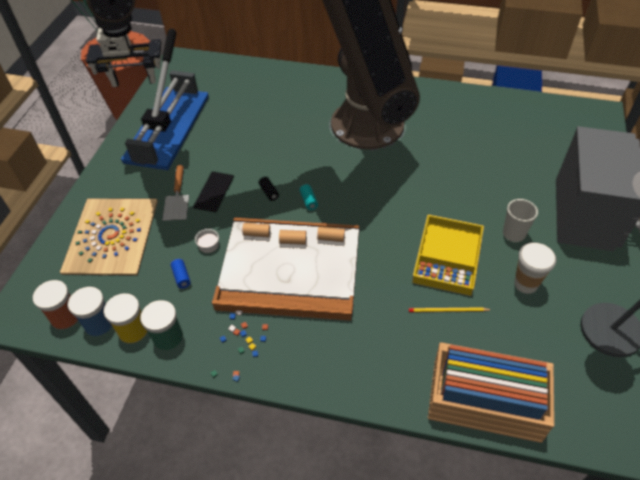

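View pics/side0.png

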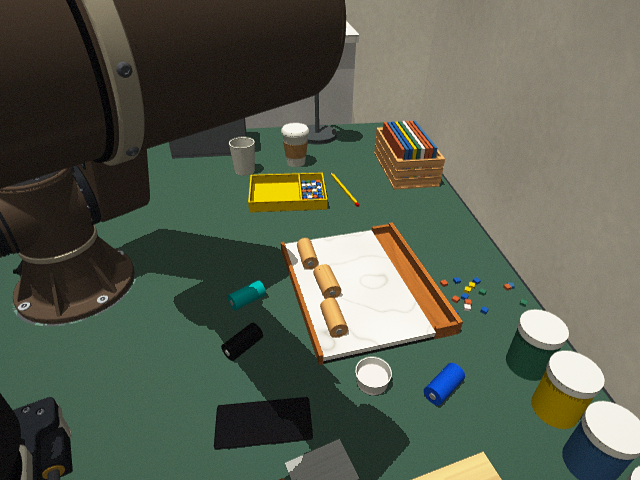

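Run:
```python
from h import *
for n in("scene","side"):
    p=ctrl.snapshot(n)
    for th,z in(("slab",.02),("tray",.032)):
        m=ctrl.cut_out(p,th)[0]["pixels"]
        c=p["color"].astype(int)
        if th=="slab": m=m&(c.min(2)>130 if n=="side" else c.min(2)>130)
        ys,xs=np.nonzero(m); P=np.array([ray(p,(x,y),z)[:2] for x,y in zip(xs,ys)])
        r=cv2.minAreaRect((P*1000).astype(np.float32)); print(n,th,[np.round(v,1) for v in r], cv2.boxPoints(r).round().tolist())
    R=[]
    for m in ctrl.cut_out(p,"roller_a"):
        if m["pixels"].sum()>3000: continue
        uv=np.array(m["xy"])*[640,480]; q=ray(p,uv,.042)
        b=p["color"][m["pixels"]].mean(0).round()
        print(uv.round(),q.round(3),b)
```

```text
scene slab [array([584.3, -99.3]), array([222.3, 342.6]), np.float64(7.3)] [[452.0, 57.0], [496.0, -283.0], [716.0, -255.0], [673.0, 85.0]]
scene tray [array([491.7, 298.7]), array([152.4, 233. ]), np.float64(85.9)] [[370.0, 231.0], [602.0, 214.0], [613.0, 366.0], [381.0, 383.0]]
[290. 236.] [ 0.532 -0.111  0.042] [178. 141. 104.]
[257. 234.] [ 0.544 -0.197  0.042] [168. 129.  90.]
[330. 233.] [ 0.5   -0.011  0.042] [169. 129.  89.]
[179. 272.] [ 0.703 -0.353  0.042] [ 33.  70. 145.]
[266. 189.] [ 0.381 -0.22   0.042] [21. 24. 23.]
[308. 198.] [ 0.39  -0.097  0.042] [21. 88. 86.]
side slab [array([ 584. , -102.8]), array([218.9, 347.4]), np.float64(7.2)] [[454.0, 56.0], [497.0, -289.0], [714.0, -261.0], [671.0, 83.0]]
side tray [array([479.8, 279.7]), array([209.9, 209. ]), np.float64(86.6)] [[369.0, 181.0], [578.0, 169.0], [590.0, 378.0], [382.0, 391.0]]
[445. 384.] [ 0.68  -0.378  0.042] [ 15.  68. 171.]
[246. 294.] [ 0.365 -0.128  0.042] [ 3. 97. 92.]
[327. 281.] [ 0.53  -0.11   0.042] [185. 142.  84.]
[330. 318.] [ 0.52  -0.212  0.042] [187. 142.  83.]
[239. 343.] [ 0.352 -0.249  0.042] [13. 13. 13.]
[306. 251.] [ 0.499 -0.008  0.042] [179. 138.  82.]
```

send_rows(
  deltas=[
    [[-0.05,0.03,0],-0.07],
    [[-0.1,0.05,0],-0.15],
    [[-0.15,0.07,0],-0.23],
    [[-0.19,0.1,0],-0.31],
    [[-0.23,0.13,0],-0.39],
  ],
  gripper=0.0,
)

```text
clock: 1.32
tool_pos: [0.3635, -0.4785, 0.292]
orientation: [-180.0, -0.0, -125.1]
force: [1.7, 0.0, -0.6]
opening: 0.0598
gripper_force: 0.0
```

send_rows(
  deltas=[
    [[-0.05,0.012,0],-0.07],
    [[-0.1,0.024,0],-0.15],
    [[-0.15,0.035,0],-0.23],
    [[-0.2,0.046,0],-0.31],
    [[-0.25,0.058,0],-0.39],
  ],
)

```text
clock: 1.73
tool_pos: [0.4411, -0.2881, 0.2925]
orientation: [-180.0, -0.0, -90.2]
force: [0.8, -0.7, -0.2]
opening: 0.0265
gripper_force: 0.0
```

send_rows(
  deltas=[
    [[-0.05,-0.018,0],-0.04],
    [[-0.1,-0.036,0],-0.083],
    [[-0.15,-0.055,0],-0.083],
    [[-0.195,-0.072,0],-0.083],
    [[-0.195,-0.072,0],-0.083],
  ],
)

```text
clock: 2.15
tool_pos: [0.5019, -0.1294, 0.2926]
orientation: [-179.9, 0.0, -82.8]
force: [-0.2, 0.4, 0.7]
opening: 0.0005
gripper_force: 0.0
```

Run:
```python
from h import *
p=ctrl.snapshot("wrist"); save(p,"w0"); o=ctrl.get_obs(); print(o["tool_pos"],o["orientation"],o["opening"],o["force"])
for m in ctrl.cut_out(p,"roller_a"):
    ys,xs=np.nonzero(m["pixels"])
    P=np.array([ray(p,(x,y),.040)[:2] for x,y in zip(xs,ys)],np.float32)*1000
    print(m["conf"],np.mean(xs),np.mean(ys),P.mean(0),[np.round(v,1) for v in cv2.minAreaRect(P)])
print(-cv2.Rodrigues(np.array(p["rvec"]))[0].T@np.array(p["tvec"]).ravel())
```

```text
[ 0.50091396 -0.13133762  0.29240989] [-1.79950119e+02  5.17075804e-03 -8.27595550e+01] 0.0005512698455095338 [ 0.00712368 -0.24535261  1.06708696]
0.81 285.9663120567376 238.49320330969266 [ 528.9104   -105.150635] [array([ 528.6, -103.8]), array([38.8, 78.6]), np.float64(9.1)]
0.76 496.4790562036055 129.00636267232238 [ 362.4312  -223.76135] [array([ 362.5, -223.4]), array([77.6, 35.1]), np.float64(41.0)]
0.69 455.7012389380531 254.39221238938052 [ 370.93256 -110.17438] [array([ 370.8, -110. ]), array([74. , 36.8]), np.float64(30.6)]
0.58 301.553450608931 124.32043301759134 [ 526.1834  -206.47774] [array([ 526. , -204.7]), array([34.6, 73.5]), np.float64(7.1)]
0.57 317.5 318.3636363636364 [489.9243   -28.319263] [array([489.9, -28. ]), array([ 1. , 44.6]), np.float64(7.3)]
[ 0.51193178 -0.2073599   0.38485144]
```

View pics/w0.png

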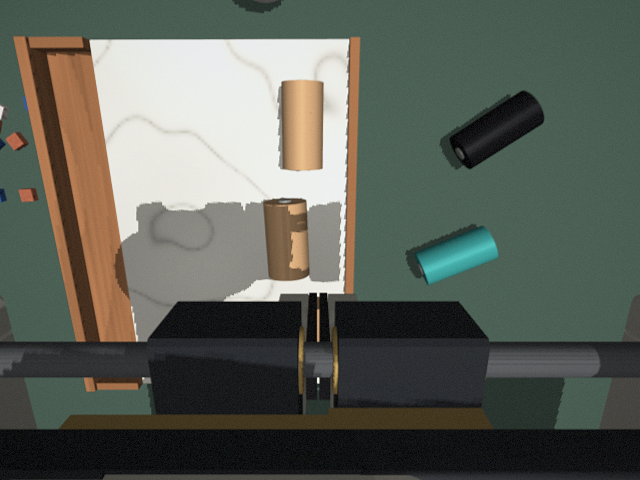

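send_rows(
  deltas=[
    [[-0.01,-0.01,0.045],0],
    [[-0.0255,-0.021,0.095],0],
    [[-0.0255,-0.021,0.145],0],
    [[-0.0255,-0.021,0.185],0],
    [[-0.0255,-0.021,0.206],0],
  ],
)

```text
clock: 2.67
tool_pos: [0.5113, -0.1134, 0.1235]
orientation: [179.7, 0.0, -83.2]
force: [-0.9, 0.3, 0.6]
opening: 0.0002
gripper_force: 0.0
```

Run:
```python
from h import *
for i in range(4):
    p=ctrl.snapshot("side"); o=ctrl.get_obs(); print(o["tool_pos"],o["orientation"],o["force"])
save(p,"s1"); c=p["color"][200:380,220:500]; cv2.imwrite("pics/s1c.png",cv2.resize(c,None,fx=2.8,fy=2.8)[:,:,::-1])
```

```text
[ 0.51047484 -0.11355372  0.12176904] [ 1.79533104e+02  3.73253168e-02 -8.31962575e+01] [-2.21502145 -0.29056203 -2.82081011]
[ 0.51142801 -0.11358479  0.12428584] [ 1.79615822e+02  7.32197692e-03 -8.31676759e+01] [0.48551366 0.67762772 0.3175721 ]
[ 0.51296058 -0.11340564  0.12646554] [ 1.79813796e+02 -1.78749623e-02 -8.31264708e+01] [0.84589043 0.03892872 0.5812525 ]
[ 0.51406694 -0.11319561  0.12792843] [ 1.79989320e+02 -2.56037947e-02 -8.31033087e+01] [ 0.06417201 -0.84102231  0.40464752]
```

View pics/s1c.png

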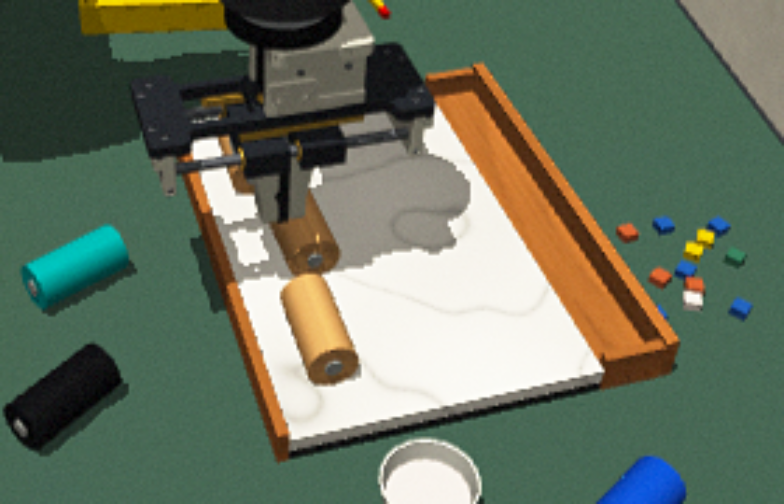

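send_rows(
  deltas=[
    [[0,0,0.0015],0],
    [[0,0,0.003],0],
    [[0,0,0.0045],0],
    [[0,0,0.006],0],
    [[0,0,0.0068],0],
  ],
)

```text
clock: 3.28
tool_pos: [0.514, -0.1122, 0.1224]
orientation: [-179.9, 0.0, -83.0]
force: [-0.2, -0.8, -0.2]
opening: 0.0002
gripper_force: 0.0
```

send_rows(
  deltas=[
    [[0,0,0.0003],0],
    [[0,0,0.0006],0],
    [[0,0,0.001],0],
    [[0,0,0.001],0],
    [[0,0,0.001],0],
  ],
)

```text
clock: 3.7
tool_pos: [0.5139, -0.1122, 0.1211]
orientation: [180.0, 0.0, -83.0]
force: [0.3, 0.4, -0.1]
opening: 0.0007
gripper_force: 0.0
```

send_rows(
  deltas=[
    [[0,0,0.0002],0],
    [[0,0,0.0004],0],
    [[0,0,0.0006],0],
    [[0,0,0.0006],0],
    [[0,0,0.0006],0],
  ],
)

```text
clock: 4.12
tool_pos: [0.5139, -0.1122, 0.1206]
orientation: [-180.0, -0.0, -83.0]
force: [-0.1, 0.5, 0.2]
opening: 0.0006
gripper_force: 0.0
```

send_rows(
  deltas=[
    [[0,0,0.0002],0],
    [[0,0,0.0004],0],
    [[0,0,0.0006],0],
    [[0,0,0.0006],0],
    [[0,0,0.0006],0],
  ],
)

```text
clock: 4.53
tool_pos: [0.514, -0.1122, 0.1203]
orientation: [-180.0, -0.0, -83.0]
force: [-0.6, 0.6, 2.0]
opening: 0.0003
gripper_force: 1.1
```

send_rows(
  deltas=[
    [[0,0,0.0003],0],
    [[0,-0.004,0.0003],0],
    [[0,-0.009,0.0003],0],
    [[0,-0.013,0.0003],0],
    [[0,-0.015,0.0003],0],
  ],
)

```text
clock: 4.95
tool_pos: [0.527, -0.1105, 0.1208]
orientation: [-179.9, -0.0, -83.0]
force: [-1.9, 3.0, 12.7]
opening: 0.0005
gripper_force: 6.5
```

send_rows(
  deltas=[
    [[0,0.002,-0.001],0],
    [[-0.001,0.002,-0.006],0],
    [[-0.002,0,-0.015],0],
    [[-0.0025,-0.003,-0.022],0],
    [[-0.0025,-0.003,-0.022],0],
  ],
  gripper=0.65,
)

```text
clock: 5.37
tool_pos: [0.5293, -0.1083, 0.1389]
orientation: [-179.9, -0.0, -83.0]
force: [0.7, -0.2, -0.3]
opening: 0.0281
gripper_force: 0.0
```

send_rows(
  deltas=[
    [[0,0,0],0],
    [[0,0,0],0],
    [[0,0,0],0],
    [[0,0,0],0],
    [[0,0,0],0],
  ],
)

```text
clock: 5.78
tool_pos: [0.5277, -0.1085, 0.1373]
orientation: [180.0, 0.0, -83.1]
force: [0.1, 0.3, -0.2]
opening: 0.0557
gripper_force: 0.0
```

Run:
```python
from h import *
p=ctrl.snapshot("side"); o=ctrl.get_obs(); print(o["tool_pos"],o["orientation"],o["force"],o["opening"])
for m in ctrl.cut_out(p,"roller_a"):
    uv=np.array(m["xy"])*[640,480]; print(m["conf"],uv.round(),ray(p,uv,.042).round(4),m["pixels"].sum())
w=ctrl.snapshot("wrist")
c=np.hstack([cv2.resize(p["color"][200:380,220:460],(400,300)),cv2.resize(w["color"],(400,300))]); cv2.imwrite("pics/s2.png",c[:,:,::-1])
for m in ctrl.cut_out(w,"roller_a"):
    uv=np.array(m["xy"])*[640,480]; print(m["conf"],uv.round(),ray(w,uv,.04).round(4),m["pixels"].sum())
```

```text
[ 0.52777853 -0.10850405  0.13731403] [ 1.79976358e+02  9.17770147e-04 -8.30518337e+01] [-0.15282165  0.02612164 -0.33125963] 0.05619919718424791
0.9 [245. 294.] [ 0.3623 -0.1285  0.042 ] 612
0.83 [327. 278.] [ 0.5305 -0.1032  0.042 ] 595
0.78 [241. 341.] [ 0.3555 -0.246   0.042 ] 824
0.77 [333. 317.] [ 0.5251 -0.2102  0.042 ] 693
0.56 [444. 385.] [ 0.6779 -0.3803  0.042 ] 981
0.53 [316. 260.] [ 0.5168 -0.0407  0.042 ] 21
0.89 [349.  83.] [ 0.5257 -0.2069  0.04  ] 12897
0.85 [346. 397.] [ 0.5031 -0.04    0.04  ] 2173
0.72 [622. 126.] [ 0.3971 -0.2037  0.04  ] 2719
0.59 [608. 292.] [ 0.3754 -0.1224  0.04  ] 3397
0.56 [316. 276.] [ 0.5292 -0.1124  0.04  ] 8935
```

View pics/s2.png

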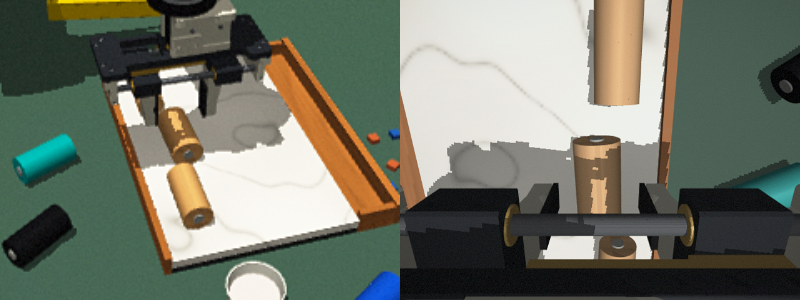

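send_rows(
  deltas=[
    [[0,0,0.012],0],
    [[0,0,0.026],0],
    [[0,0,0.04],0],
    [[0,0,0.05],0],
    [[0,0,0.053],0],
  ],
)

```text
clock: 6.4
tool_pos: [0.527, -0.1086, 0.0933]
orientation: [179.9, 0.0, -83.1]
force: [-0.1, -0.5, 0.4]
opening: 0.0568
gripper_force: 0.0
```

send_rows(
  deltas=[
    [[0,0,0],0],
    [[0,0,0],0],
    [[0,0,0],0],
    [[0,0,0],0],
    [[0,0,0],0],
  ],
  gripper=0.0,
)

```text
clock: 6.82
tool_pos: [0.5284, -0.1084, 0.0957]
orientation: [-179.9, -0.0, -83.0]
force: [1.4, -0.3, -0.0]
opening: 0.0385
gripper_force: 29.8
```

send_rows(
  deltas=[
    [[0,0,0],0],
    [[0,0,-0.02],0],
    [[0,0,-0.05],0],
    [[0,0,-0.08],0],
    [[0,0,-0.11],0],
  ],
)

```text
clock: 7.23
tool_pos: [0.5273, -0.1085, 0.1839]
orientation: [179.9, 0.0, -83.1]
force: [0.5, 0.3, -1.1]
opening: 0.0384
gripper_force: 29.8
```

send_rows(
  deltas=[
    [[-0.03,0.002,0],0],
    [[-0.075,0.006,0],0],
    [[-0.125,0.01,0],0],
    [[-0.175,0.014,0],0],
    [[-0.225,0.018,0],0],
  ],
)

```text
clock: 7.65
tool_pos: [0.4909, 0.0697, 0.1833]
orientation: [-180.0, 0.0, -83.1]
force: [1.7, 0.2, -1.2]
opening: 0.0385
gripper_force: 29.8
```

send_rows(
  deltas=[
    [[-0.05,0.004,0],0],
    [[-0.1,0.008,0],0],
    [[-0.15,0.012,0],0],
    [[-0.2,0.016,0],0],
    [[-0.24,0.019,0],0],
  ],
)

```text
clock: 8.07
tool_pos: [0.4525, 0.2597, 0.1833]
orientation: [-180.0, 0.0, -83.0]
force: [0.9, 0.6, -0.8]
opening: 0.0384
gripper_force: 29.8
```

send_rows(
  deltas=[
    [[-0.03,0.002,0],0.06],
    [[-0.05,0.003,0],0.122],
    [[-0.062,0.004,0],0.122],
    [[-0.062,0.004,0],0.122],
    [[-0.062,0.004,0],0.122],
  ],
)

```text
clock: 8.48
tool_pos: [0.444, 0.3057, 0.1828]
orientation: [180.0, -0.0, -93.8]
force: [-0.3, -0.3, -0.7]
opening: 0.0384
gripper_force: 29.8
```

Run:
```python
from h import *
w=ctrl.snapshot("wrist"); p=ctrl.snapshot("scene"); o=ctrl.get_obs(); print(o["tool_pos"],o["orientation"],o["force"],o["opening"],o["clock"])
c=np.hstack([cv2.resize(p["color"][150:330,360:600],(400,300)),cv2.resize(w["color"],(400,300))]); cv2.imwrite("pics/s3.png",c[:,:,::-1])
for uv in [(0,0),(320,100),(640,0),(320,240)]: print(uv,ray(w,uv,.032).round(3))
```

```text
[0.44431    0.30499716 0.18299055] [ 1.79974264e+02 -3.07288336e-02 -9.39636261e+01] [ 0.12204159  0.32177513 -1.25772205] 0.03809552512852663 8.5833
(0, 0) [0.607 0.15  0.032]
(320, 100) [0.436 0.213 0.032]
(640, 0) [0.259 0.173 0.032]
(320, 240) [0.442 0.298 0.032]
```

View pics/s3.png

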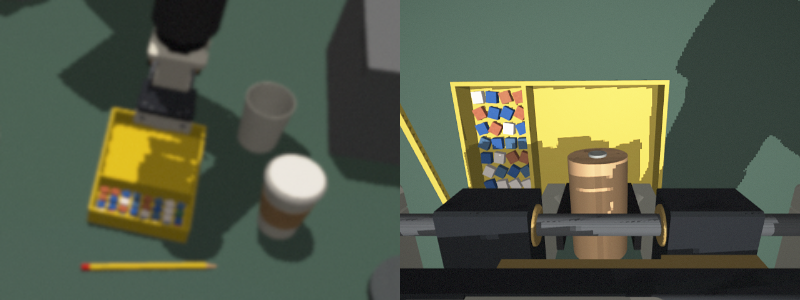

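send_rows(
  deltas=[
    [[0,0,0.03],0],
    [[0,0,0.06],0],
    [[0,0,0.09],0],
    [[0,0,0.11],0],
    [[0,0,0.119],0],
  ],
)

```text
clock: 9.0
tool_pos: [0.4438, 0.3039, 0.0858]
orientation: [179.9, -0.2, -94.1]
force: [-0.6, -0.8, -1.1]
opening: 0.0384
gripper_force: 29.8
```

send_rows(
  deltas=[
    [[0,0,0.002],0],
    [[0,0,0.004],0],
    [[0,0,0.006],0],
    [[0,0,0.0075],0],
    [[0,0,0.0075],0],
  ],
)

```text
clock: 9.42
tool_pos: [0.4446, 0.3063, 0.0826]
orientation: [-180.0, 0.1, -94.0]
force: [1.3, -0.1, -2.1]
opening: 0.0384
gripper_force: 29.8
```

send_rows(
  deltas=[
    [[0,0,0],0],
    [[0,0,0],0],
    [[0,0,-0.01],0],
    [[0,0,-0.04],0],
    [[0,0,-0.08],0],
  ],
  gripper=0.58,
)

```text
clock: 9.83
tool_pos: [0.4435, 0.305, 0.1453]
orientation: [179.9, -0.2, -94.0]
force: [0.2, -1.1, -0.5]
opening: 0.0507
gripper_force: 0.0
```

send_rows(
  deltas=[
    [[0.03,-0.007,-0.02],0],
    [[0.075,-0.018,-0.05],0],
    [[0.12,-0.028,-0.07],0],
    [[0.165,-0.039,-0.08],0],
    [[0.21,-0.05,-0.08],0],
  ],
  gripper=0.0,
)

```text
clock: 10.25
tool_pos: [0.4733, 0.1347, 0.2133]
orientation: [-179.8, 0.2, -93.9]
force: [0.3, 0.3, -0.3]
opening: 0.0232
gripper_force: 0.0
```

send_rows(
  deltas=[
    [[0.04,-0.01,0],-0.06],
    [[0.075,-0.018,0],-0.122],
    [[0.092,-0.022,0],-0.122],
    [[0.092,-0.022,0],-0.122],
    [[0.092,-0.022,0],-0.122],
  ],
)

```text
clock: 10.67
tool_pos: [0.485, 0.0603, 0.2107]
orientation: [-179.9, 0.0, -83.2]
force: [0.1, -0.2, 0.8]
opening: 0.0003
gripper_force: 0.0
```

Run:
```python
from h import *
p=ctrl.snapshot("wrist"); o=ctrl.get_obs(); print(o["tool_pos"],o["orientation"],o["opening"],o["force"])
for m in ctrl.cut_out(p,"roller_a"):
    ys,xs=np.nonzero(m["pixels"])
    P=np.array([ray(p,(x,y),.0385)[:2] for x,y in zip(xs,ys)],np.float32)*1000
    print(m["conf"],np.mean(xs).round(),np.mean(ys).round(),P.mean(0),[np.round(v,1) for v in cv2.minAreaRect(P)])
```

```text
[0.48497098 0.06102344 0.21057615] [-1.79945518e+02  2.11991424e-02 -8.31161676e+01] 0.00032280308005421725 [0.2261613  0.59531793 0.36251385]
0.69 525.0 24.0 [377.35922  -90.667595] [array([372.1, -96.8]), array([80.5, 32.4]), np.float64(30.0)]
0.56 309.0 137.0 [499.60834   -9.375462] [array([499.4,  -7.9]), array([34.8, 74.7]), np.float64(5.0)]
```

send_rows(
  deltas=[
    [[0.03,0.003,0.02],0],
    [[0.065,0.007,0.045],0],
    [[0.089,0.01,0.07],0],
    [[0.089,0.01,0.09],0],
    [[0.089,0.01,0.102],0],
  ],
)

```text
clock: 11.18
tool_pos: [0.4848, -0.0108, 0.1268]
orientation: [179.9, -0.0, -83.1]
force: [0.2, 0.3, 0.4]
opening: 0.0003
gripper_force: 0.0
```

send_rows(
  deltas=[
    [[0,0,0.0],0],
    [[0,0,0.002],0],
    [[0,0,0.005],0],
    [[0,0,0.008],0],
    [[0,0,0.009],0],
  ],
)

```text
clock: 11.6
tool_pos: [0.4858, -0.01, 0.1215]
orientation: [-179.9, 0.0, -83.0]
force: [-0.6, -0.3, -1.0]
opening: 0.0006
gripper_force: 0.0
```

send_rows(
  deltas=[
    [[0,0,0],0],
    [[0,0,0],0],
    [[0,0,0.0005],0],
    [[0,0,0.001],0],
    [[0,0,0.001],0],
  ],
)

```text
clock: 12.02
tool_pos: [0.4856, -0.0106, 0.1205]
orientation: [-180.0, 0.0, -83.1]
force: [0.2, 0.4, 1.3]
opening: 0.001
gripper_force: 0.6
```

Touching at 1.3 N. Press a little more and test-roll.

send_rows(
  deltas=[
    [[0,0,0.0003],0],
    [[0,-0.003,0.0004],0],
    [[0,-0.007,0.0004],0],
    [[0,-0.0105,0.0004],0],
    [[0,-0.0125,0.0004],0],
  ],
)

```text
clock: 12.43
tool_pos: [0.4962, -0.0094, 0.1202]
orientation: [-180.0, -0.0, -83.0]
force: [0.2, -0.5, 3.2]
opening: 0.0002
gripper_force: 1.6
```

send_rows(
  deltas=[
    [[0,-0.001,0],0],
    [[0,-0.003,0],0],
    [[0,-0.005,0],0],
    [[0,-0.007,0],0],
    [[0,-0.0075,0],0],
  ],
)

```text
clock: 12.85
tool_pos: [0.5018, -0.0088, 0.1202]
orientation: [-180.0, -0.0, -83.0]
force: [-0.3, -2.4, 6.4]
opening: 0.0
gripper_force: 3.0
```

```bash
python3 - <<'E'
from h import *
for n in ("side","side","scene"):
    p=ctrl.snapshot(n); o=ctrl.get_obs(); print(o["tool_pos"],o["orientation"],o["force"].round(2),o["moment"].round(2))
    for m in ctrl.cut_out(p,"roller_a"):
        if m["pixels"].sum()>3000: continue
        uv=np.array(m["xy"])*[640,480]; q=ray(p,uv,.0385)
        if q[0]>.45 and q[1]>-.06: print(uv.round(1),q.round(4),m["pixels"].sum())
    if n=="side": save(p,"s4")
E
python3 -c "
import cv2;c=cv2.imread('pics/s4.png')[210:330,250:410];cv2.imwrite('pics/s4c.png',cv2.resize(c,None,fx=5,fy=5,interpolation=2))"
```

```text
[ 0.50175743 -0.00881838  0.12025813] [-1.79984271e+02 -1.61614687e-02 -8.30422914e+01] [ 0.03 -1.96  5.4 ] [-0.65  0.1   0.04]
[310.7 256. ] [ 0.5071 -0.0223  0.0385] 327
[ 0.50167052 -0.00882273  0.12027027] [-1.79979801e+02 -1.39731402e-02 -8.30411417e+01] [ 0.04 -2.44  5.53] [-0.71  0.11 -0.03]
[312.4 258.4] [ 0.5096 -0.031   0.0385] 306
[ 0.50162707 -0.00884026  0.12028288] [-1.79980395e+02 -1.37147102e-02 -8.30415645e+01] [-0.09 -2.34  5.75] [-0.7   0.17 -0.06]
[451.2 241.5] [0.4594 0.3024 0.0385] 391
```

View pics/s4c.png

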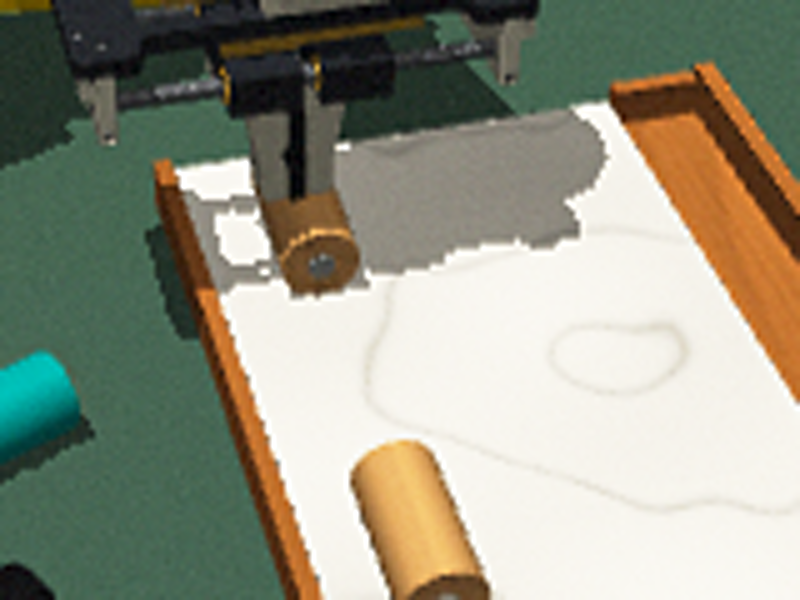

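send_rows(
  deltas=[
    [[0,0,-0.0002],0],
    [[0,-0.002,-0.0002],0],
    [[0,-0.005,-0.0002],0],
    [[0,-0.007,-0.0002],0],
    [[0,-0.0075,-0.0002],0],
  ],
)

```text
clock: 13.57
tool_pos: [0.5078, -0.0082, 0.1205]
orientation: [-180.0, -0.0, -83.0]
force: [0.2, -3.8, 5.7]
opening: 0.0006
gripper_force: 3.1
```

send_rows(
  deltas=[
    [[0,0,-0.003],0],
    [[0,0,-0.01],0],
    [[0,0,-0.025],0],
    [[0,0,-0.04],0],
    [[0,0,-0.05],0],
  ],
)

```text
clock: 13.98
tool_pos: [0.5074, -0.0078, 0.1611]
orientation: [-180.0, 0.0, -83.0]
force: [0.4, -0.6, 0.4]
opening: 0.0003
gripper_force: 0.0
```

```bash
python3 - <<'E'
from h import *
for n in ("side","wrist","side"):
    p=ctrl.snapshot(n); o=ctrl.get_obs(); print(o["clock"],o["tool_pos"],o["orientation"],o["force"].round(2),o["moment"].round(2))
    for m in ctrl.cut_out(p,"roller_a"):
        if m["pixels"].sum()>13000: continue
        ys,xs=np.nonzero(m["pixels"])
        P=np.array([ray(p,(x,y),.0385)[:2] for x,y in zip(xs,ys)],np.float32)*1000
        r=cv2.minAreaRect(P)
        if P[:,0].mean()>450: print(n,xs.mean().round(1),ys.mean().round(1),P.mean(0).round(1),[np.round(v,1) for v in r],len(xs))
    save(p,"s5"+n)
E
python3 -c "
import cv2,numpy as np;c=cv2.imread('pics/s5side.png')[200:380,230:470];w=cv2.imread('pics/s5wrist.png');cv2.imwrite('pics/s5c.png',np.hstack([cv2.resize(c,(400,300)),cv2.resize(w,(400,300))]))"
```

```text
14.0333 [ 0.50812316 -0.00764152  0.16244276] [-1.79852977e+02  2.64713828e-02 -8.30298438e+01] [0.71 0.3  1.11] [ 0.08 -0.05 -0.08]
side 333.5 317.3 [ 526.5 -208. ] [array([ 526.4, -206. ]), array([ 37.1, 100.5]), np.float64(6.1)] 713
side 444.1 383.2 [ 681.2 -374.3] [array([ 681.8, -372.7]), array([91.4, 36.3]), np.float64(36.2)] 966
side 312.1 253.6 [511.2 -13.7] [array([511.3, -11.5]), array([ 36.5, 106.7]), np.float64(5.2)] 453
14.1333 [ 0.50746066 -0.00777607  0.16062223] [-1.79927147e+02  3.39904825e-02 -8.30580935e+01] [ 0.5   0.41 -0.08] [-0.04  0.13 -0.02]
wrist 314.7 247.9 [511.5 -18.2] [array([510.5,  -5.2]), array([35.4, 80.7]), np.float64(5.0)] 5479
14.2333 [ 0.50692625 -0.0079963   0.15967587] [ 1.79961576e+02  8.90648745e-03 -8.30640822e+01] [0.21 0.24 0.27] [-0.    0.09 -0.04]
side 311.6 252.8 [510.3 -10.9] [array([510.2,  -9.5]), array([ 35. , 108.5]), np.float64(0.8)] 435
side 443.8 384.3 [ 679.9 -376.2] [array([ 681.9, -375.5]), array([92.1, 34.5]), np.float64(35.2)] 956
side 333.6 317.6 [ 526.5 -208.7] [array([ 526.3, -206.9]), array([ 38.2, 102.3]), np.float64(6.1)] 750
side 322.8 464.3 [ 466.3 -476.2] [array([ 462.2, -468.2]), array([ 54.5, 105.2]), np.float64(82.0)] 1990
```

View pics/s5c.png

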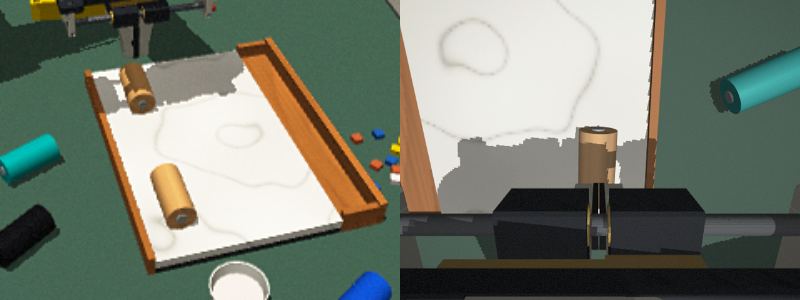

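send_rows(
  deltas=[
    [[0,0.005,0.008],0.01],
    [[-0.001,0.0135,0.02],0.022],
    [[-0.001,0.0135,0.032],0.022],
    [[-0.001,0.0135,0.041],0.022],
    [[-0.001,0.0135,0.045],0.022],
  ],
)

```text
clock: 14.7
tool_pos: [0.4959, -0.0087, 0.1225]
orientation: [179.9, -0.0, -85.0]
force: [-0.7, 0.5, -0.4]
opening: 0.0006
gripper_force: 0.0
```

send_rows(
  deltas=[
    [[0,0,0],0],
    [[0,0,0],0],
    [[0,0,0.002],0],
    [[0,0,0.004],0],
    [[0,0,0.0047],0],
  ],
)

```text
clock: 15.12
tool_pos: [0.4967, -0.0085, 0.1205]
orientation: [-180.0, 0.0, -85.0]
force: [-0.3, 0.2, 0.8]
opening: 0.0001
gripper_force: 0.8
```

send_rows(
  deltas=[
    [[0,0,0],0],
    [[0,0,0],0],
    [[0,0,0.0002],0],
    [[0,0,0.0003],0],
    [[0,0,0.0003],0],
  ],
)

```text
clock: 15.53
tool_pos: [0.4967, -0.0084, 0.1204]
orientation: [-180.0, 0.0, -85.0]
force: [0.0, 1.0, 3.2]
opening: 0.0004
gripper_force: 1.1
```

send_rows(
  deltas=[
    [[0,-0.009,0],0],
    [[0,-0.03,0],0],
    [[0,-0.057,0],0],
    [[0,-0.085,-0.003],0],
    [[0,-0.1,-0.02],0],
  ],
)

```text
clock: 15.95
tool_pos: [0.5776, -0.0016, 0.1343]
orientation: [179.8, -0.0, -85.0]
force: [-0.4, 0.1, 0.3]
opening: 0.0006
gripper_force: 0.0
```

send_rows(
  deltas=[
    [[0,0,-0.01],0],
    [[0,0,-0.02],0],
    [[0,0,-0.03],0],
    [[0,0,-0.03],0],
    [[0,0,-0.03],0],
  ],
)

```text
clock: 16.37
tool_pos: [0.5757, -0.0016, 0.1607]
orientation: [-179.9, 0.0, -85.0]
force: [0.3, 0.1, 0.3]
opening: 0.0005
gripper_force: 0.0
```

```bash
cat > r.py <<'E'
from h import *
for n in ("side","scene","side"):
    p=ctrl.snapshot(n); o=ctrl.get_obs(); print(o["clock"],o["tool_pos"].round(4),o["orientation"].round(2),o["force"].round(2))
    for m in ctrl.cut_out(p,"roller_a"):
        if m["pixels"].sum()>3000: continue
        ys,xs=np.nonzero(m["pixels"])
        P=np.array([ray(p,(x,y),.0385)[:2] for x,y in zip(xs,ys)],np.float32)*1000
        q=P.mean(0)-[584,-101]; c=p["color"][m["pixels"]].mean(0)
        if c[0]>120: print(n,xs.mean().round(1),ys.mean().round(1),P.mean(0).round(1),"slab",(q@[.992,.126]).round(1),(q@[-.126,.992]).round(1),np.round(cv2.minAreaRect(P)[1:][1],1),len(xs))
E
python3 r.py
```

```text
16.4167 [ 0.5756 -0.0016  0.1603] [-1.7999e+02  2.0000e-02 -8.5030e+01] [ 0.43  0.28 -0.36]
side 343.9 248.5 [584.8  -4.6] slab 12.9 95.5 3.4 483
side 333.6 317.6 [ 526.5 -208.8] slab -70.6 -99.7 6.1 694
side 273.8 189.5 [443.5 275.1] slab -92.0 390.8 89.9 274
16.5167 [ 0.5756 -0.0016  0.1599] [179.97   0.   -85.03] [-0.07  0.07 -0.04]
scene 452.2 241.3 [458.2 304.9] slab -73.7 418.5 89.8 379
scene 255.8 229.4 [ 526.  -207.2] slab -70.9 -98.1 12.0 370
scene 325.5 261.4 [590.7  -2.7] slab 19.1 96.6 8.3 343
16.6167 [ 0.5758 -0.0016  0.1598] [179.97  -0.   -85.03] [-0.24  0.26  0.33]
side 274.3 189.3 [445.1 276. ] slab -90.3 391.5 87.2 295
side 345.8 248.0 [589.4  -3.5] slab 17.6 96.0 5.7 469
side 333.5 317.4 [ 526.4 -208.2] slab -70.7 -99.1 6.0 676
```

send_rows(
  deltas=[
    [[0,0,0],0],
    [[0,0,0],0],
    [[0,0,0],0],
    [[0,0,0],0],
    [[0,0,0],0],
  ],
)

```text
clock: 17.08
tool_pos: [0.5762, -0.0016, 0.1601]
orientation: [180.0, 0.0, -85.0]
force: [-0.1, 0.6, 0.1]
opening: 0.0004
gripper_force: 0.0
```

send_rows(
  deltas=[
    [[0,0,0],0],
    [[0,0,0],0],
    [[0,0,0],0],
    [[0,0,0],0],
    [[0,0,0],0],
  ],
)

```text
clock: 17.5
tool_pos: [0.5762, -0.0016, 0.1602]
orientation: [-180.0, 0.0, -85.0]
force: [-0.2, -0.5, 0.6]
opening: -0.0003
gripper_force: 0.0
```

```bash
python3 r.py
```

```text
17.55 [ 0.5762 -0.0015  0.1601] [180.     0.   -85.03] [ 0.02 -0.47 -0.46]
side 333.7 317.4 [ 526.7 -208.3] slab -70.3 -99.2 7.0 697
side 345.5 248.6 [588.2  -5.7] slab 16.2 94.0 4.7 437
side 273.9 188.5 [444.2 280. ] slab -90.7 395.6 85.9 265
17.65 [ 0.5762 -0.0016  0.1602] [-180.     -0.    -85.03] [ 0.3   0.55 -0.26]
scene 255.3 229.3 [ 526.  -208.7] slab -71.1 -99.5 12.0 375
scene 325.5 261.9 [592.2  -2.3] slab 20.6 96.9 8.8 357
scene 452.8 241.6 [458.8 306.3] slab -72.8 419.9 85.8 408
17.75 [ 0.5762 -0.0015  0.1602] [-180.      0.    -85.03] [ 0.38 -0.38 -0.67]
side 333.3 317.4 [ 526.1 -208.2] slab -70.9 -99.1 6.8 710
side 274.5 188.9 [445.7 278. ] slab -89.5 393.4 87.2 291
side 345.9 248.2 [589.4  -4.3] slab 17.6 95.3 4.7 470
```

send_rows(
  deltas=[
    [[0.002,0.001,0.008],0],
    [[0.004,0.001,0.02],0],
    [[0.004,0.001,0.032],0],
    [[0.004,0.001,0.041],0],
    [[0.004,0.001,0.045],0],
  ],
)

```text
clock: 18.22
tool_pos: [0.5748, -0.0051, 0.1221]
orientation: [179.8, -0.0, -85.1]
force: [-0.8, -0.2, 0.3]
opening: 0.0006
gripper_force: 0.0
```

send_rows(
  deltas=[
    [[0,0,0],0],
    [[0,0,0],0],
    [[0,0,0.002],0],
    [[0,0,0.004],0],
    [[0,0,0.0047],0],
  ],
)

```text
clock: 18.63
tool_pos: [0.5758, -0.0048, 0.1205]
orientation: [-180.0, 0.0, -85.0]
force: [-0.7, 0.5, 1.8]
opening: 0.0006
gripper_force: 0.8
```

send_rows(
  deltas=[
    [[0,0,0],0],
    [[0,0,0],0],
    [[0,0,0.0002],0],
    [[0,0,0.0003],0],
    [[0,0,0.0003],0],
  ],
)

```text
clock: 19.05
tool_pos: [0.5759, -0.0047, 0.1204]
orientation: [-180.0, 0.0, -85.0]
force: [-0.8, 0.7, 2.4]
opening: 0.0002
gripper_force: 1.1
```

send_rows(
  deltas=[
    [[0,-0.01,0.0001],0],
    [[0,-0.036,0.0002],0],
    [[0,-0.07,0.0001],0],
    [[0,-0.105,-0.003],0],
    [[0,-0.12,-0.02],0],
  ],
)

```text
clock: 19.47
tool_pos: [0.6734, 0.0035, 0.1338]
orientation: [179.8, -0.0, -85.0]
force: [0.1, 0.8, 0.8]
opening: 0.0005
gripper_force: 0.0
```

send_rows(
  deltas=[
    [[0,0,-0.01],0],
    [[0,0,-0.02],0],
    [[0,0,-0.03],0],
    [[0,0,-0.03],0],
    [[0,0,-0.03],0],
  ],
)

```text
clock: 19.88
tool_pos: [0.6709, 0.0035, 0.1609]
orientation: [-179.9, 0.0, -85.0]
force: [-0.7, 1.3, -0.7]
opening: 0.0005
gripper_force: 0.0
```

```bash
python3 r.py
```

```text
19.9333 [0.6707 0.0035 0.1604] [-1.7999e+02  2.0000e-02 -8.5030e+01] [-0.61  0.05 -0.39]
side 333.3 317.4 [ 526.1 -208.2] slab -71.0 -99.0 5.4 709
side 274.2 189.1 [444.9 277. ] slab -90.4 392.5 87.2 285
20.0333 [0.6707 0.0035 0.16  ] [ 1.7997e+02  1.0000e-02 -8.5030e+01] [-0.33  0.15 -0.4 ]
scene 452.2 241.2 [457.7 304.9] slab -74.2 418.5 1.5 370
scene 319.5 301.0 [710.1   9.5] slab 139.0 93.7 12.2 360
20.1333 [0.6709 0.0035 0.1598] [179.96  -0.   -85.03] [0.17 0.06 0.05]
side 333.6 317.4 [ 526.6 -208.3] slab -70.5 -99.2 7.1 714
side 273.8 189.1 [443.8 277. ] slab -91.4 392.6 87.3 309
```

send_rows(
  deltas=[
    [[0.02,0.018,0],0],
    [[0.05,0.045,0],0],
    [[0.085,0.076,0],0],
    [[0.12,0.108,0],0],
    [[0.155,0.14,0],0],
  ],
)

```text
clock: 20.6
tool_pos: [0.5692, -0.1306, 0.1599]
orientation: [180.0, -0.0, -85.0]
force: [-0.3, -0.6, -0.2]
opening: 0.0004
gripper_force: 0.0
```

send_rows(
  deltas=[
    [[0.035,0.031,0.002],-0.018],
    [[0.065,0.058,0.01],-0.018],
    [[0.083,0.074,0.02],-0.018],
    [[0.0905,0.081,0.03],-0.018],
    [[0.0905,0.081,0.038],-0.018],
  ],
)

```text
clock: 21.02
tool_pos: [0.5109, -0.2087, 0.1292]
orientation: [180.0, 0.0, -83.5]
force: [0.3, -0.8, 0.6]
opening: 0.0003
gripper_force: 0.0
```

send_rows(
  deltas=[
    [[0,0,0.003],0],
    [[0,0,0.006],0],
    [[0,0,0.009],0],
    [[0,0,0.011],0],
    [[0,0,0.0115],0],
  ],
)

```text
clock: 21.43
tool_pos: [0.5128, -0.2069, 0.1205]
orientation: [-180.0, -0.0, -83.3]
force: [-0.0, 0.7, 1.7]
opening: 0.0005
gripper_force: 1.3
```

Contact at 1.7 N; slight press, test roll.

send_rows(
  deltas=[
    [[0,0,0.0002],0],
    [[0,-0.003,0.0003],0],
    [[0,-0.007,0.0003],0],
    [[0,-0.0105,0.0003],0],
    [[0,-0.013,0.0003],0],
  ],
)

```text
clock: 21.85
tool_pos: [0.5232, -0.2061, 0.1205]
orientation: [-180.0, -0.0, -83.4]
force: [1.1, 1.5, 1.6]
opening: 0.0001
gripper_force: 1.1
```

send_rows(
  deltas=[
    [[0,-0.001,0.0001],0],
    [[0,-0.003,0.0002],0],
    [[0,-0.006,0.0002],0],
    [[0,-0.008,0.0002],0],
    [[0,-0.009,0.0002],0],
  ],
)

```text
clock: 22.27
tool_pos: [0.5303, -0.2054, 0.1206]
orientation: [-180.0, -0.0, -83.4]
force: [-0.3, 3.1, 5.7]
opening: 0.0002
gripper_force: 3.0
```

send_rows(
  deltas=[
    [[0,0,-0.003],0],
    [[0,0,-0.01],0],
    [[0,0,-0.025],0],
    [[0,0,-0.04],0],
    [[0,0,-0.05],0],
  ],
)

```text
clock: 22.68
tool_pos: [0.5298, -0.2057, 0.1613]
orientation: [-180.0, -0.0, -83.4]
force: [0.4, 0.3, 0.1]
opening: 0.0003
gripper_force: 0.0
```

```bash
python3 r.py|grep -- " -9\|-10.\|^2"
```

```text
22.7333 [ 0.5305 -0.2058  0.1626] [-1.7986e+02 -5.0000e-02 -8.3400e+01] [1.87 0.5  1.98]
side 337.7 317.1 [ 534.3 -208.5] slab -62.8 -100.4 8.2 704
22.8333 [ 0.5299 -0.2055  0.1607] [-1.7993e+02 -1.0000e-02 -8.3420e+01] [-0.14  0.13  0.87]
scene 255.2 232.4 [ 536.4 -205.7] slab -60.4 -97.9 12.0 341
22.9333 [ 0.5293 -0.2054  0.1597] [ 1.7996e+02  2.0000e-02 -8.3430e+01] [-0.07 -0.19 -0.72]
side 337.9 317.4 [ 534.7 -209.3] slab -62.6 -101.2 7.6 695
side 273.8 189.1 [443.9 277.1] slab -91.4 392.8 87.3 306
```

send_rows(
  deltas=[
    [[0,0.005,0.008],-0.008],
    [[0,0.0115,0.02],-0.016],
    [[0,0.0115,0.032],-0.016],
    [[0,0.0115,0.041],-0.016],
    [[0,0.0115,0.045],-0.016],
  ],
)

```text
clock: 23.4
tool_pos: [0.5198, -0.2064, 0.1223]
orientation: [179.9, 0.0, -82.0]
force: [-0.3, -0.3, 0.1]
opening: 0.0004
gripper_force: 0.0
```

send_rows(
  deltas=[
    [[0,0,0],0],
    [[0,0,0],0],
    [[0,0,0.002],0],
    [[0,0,0.004],0],
    [[0,0,0.0049],0],
  ],
)

```text
clock: 23.82
tool_pos: [0.5208, -0.2065, 0.1204]
orientation: [-180.0, -0.0, -82.0]
force: [-0.6, -0.9, 2.9]
opening: 0.0004
gripper_force: 1.5
```

send_rows(
  deltas=[
    [[0,-0.01,0],0],
    [[0,-0.036,0.0001],0],
    [[0,-0.07,0],0],
    [[0,-0.105,-0.003],0],
    [[0,-0.12,-0.02],0],
  ],
)

```text
clock: 24.23
tool_pos: [0.618, -0.1925, 0.1345]
orientation: [179.9, 0.0, -81.9]
force: [0.5, -1.0, 0.1]
opening: 0.0004
gripper_force: 0.0
```

send_rows(
  deltas=[
    [[0,0,-0.01],0],
    [[0,0,-0.02],0],
    [[0,0,-0.03],0],
    [[0,0,-0.03],0],
    [[0,0,-0.03],0],
  ],
)

```text
clock: 24.65
tool_pos: [0.6152, -0.1932, 0.161]
orientation: [-179.9, 0.0, -82.0]
force: [0.3, 0.5, 0.1]
opening: 0.0004
gripper_force: 0.0
```

send_rows(
  deltas=[
    [[0,0,0],0],
    [[0,0,0],0],
    [[0,0,0],0],
    [[0,0,0],0],
    [[0,0,0],0],
  ],
)

```text
clock: 25.07
tool_pos: [0.6155, -0.1931, 0.1599]
orientation: [180.0, 0.0, -82.0]
force: [1.1, 0.3, -0.8]
opening: 0.0008
gripper_force: 0.0
```

```bash
python3 r.py
```

```text
25.1167 [ 0.6155 -0.1931  0.16  ] [179.98   0.   -81.97] [-0.34 -1.17 -0.51]
side 274.5 189.1 [445.5 277.1] slab -89.7 392.6 87.2 290
side 392.8 306.4 [ 645.  -195.3] slab 48.6 -101.2 6.6 670
25.2167 [ 0.6156 -0.1931  0.1601] [179.99   0.   -81.97] [ 0.55 -0.02 -0.09]
scene 319.5 300.9 [709.8   9.3] slab 138.7 93.6 12.2 348
scene 453.5 241.6 [458.5 308.3] slab -72.9 421.8 84.6 447
scene 175.7 200.0 [ 469.4 -456.6] slab -158.5 -338.3 16.5 744
25.3167 [ 0.6156 -0.1931  0.1602] [180.     0.   -81.97] [ 0.8  -1.1   0.58]
side 392.4 306.1 [ 644.4 -194.3] slab 48.2 -100.2 6.7 654
side 274.1 189.3 [444.5 276.2] slab -90.8 391.7 87.2 267
side 288.4 192.6 [481.9 255.4] slab -56.4 366.5 86.6 2545
side 372.5 375.1 [ 569.1 -343.3] slab -45.3 -238.4 82.3 1110
```

send_rows(
  deltas=[
    [[0.002,-0.009,0.008],0],
    [[0.004,-0.0185,0.02],0],
    [[0.004,-0.0185,0.032],0],
    [[0.004,-0.0185,0.041],0],
    [[0.004,-0.0185,0.045],0],
  ],
)

```text
clock: 25.78
tool_pos: [0.6298, -0.1941, 0.1217]
orientation: [179.8, 0.1, -82.0]
force: [-0.5, -0.0, -0.1]
opening: 0.0004
gripper_force: 0.0
```

send_rows(
  deltas=[
    [[0,0,0],0],
    [[0,0,0],0],
    [[0,0,0.002],0],
    [[0,0,0.004],0],
    [[0,0,0.0049],0],
  ],
)

```text
clock: 26.2
tool_pos: [0.6308, -0.1942, 0.1206]
orientation: [-180.0, -0.0, -82.0]
force: [-0.1, -0.4, 1.3]
opening: 0.0006
gripper_force: 0.8
```

send_rows(
  deltas=[
    [[0,-0.009,0.0002],0],
    [[0,-0.031,0.0003],0],
    [[0,-0.06,0.0002],0],
    [[0,-0.09,-0.003],0],
    [[0,-0.105,-0.02],0],
  ],
)

```text
clock: 26.62
tool_pos: [0.7153, -0.1819, 0.1341]
orientation: [179.9, 0.0, -82.0]
force: [-0.3, -0.8, -0.0]
opening: 0.0005
gripper_force: 0.0
```

send_rows(
  deltas=[
    [[0,0,-0.02],0],
    [[0,0,-0.05],0],
    [[0,0,-0.08],0],
    [[0,0.03,-0.11],0],
    [[0,0.06,-0.13],0],
  ],
)

```text
clock: 27.03
tool_pos: [0.6675, -0.1891, 0.2423]
orientation: [-179.9, -0.1, -81.9]
force: [-0.2, -0.5, 1.3]
opening: 0.0004
gripper_force: 0.0
```

send_rows(
  deltas=[
    [[0,0.04,0],0],
    [[0,0.08,0],0],
    [[0,0.12,0],0],
    [[0,0.13,0],0],
    [[0,0.13,0],0],
  ],
)

```text
clock: 27.45
tool_pos: [0.5618, -0.204, 0.2415]
orientation: [-179.9, -0.0, -82.0]
force: [0.8, -1.0, 0.1]
opening: 0.0005
gripper_force: 0.0
```

```bash
python3 r.py; python3 -c "
import cv2,numpy as np
from h import *
a=ctrl.snapshot('side')['color'][140:380,200:520];b=ctrl.snapshot('scene')['color'][180:360,180:500]
cv2.imwrite('pics/e.png',np.hstack([cv2.resize(a,(400,300)),cv2.resize(b,(400,225+75))])[:,:,::-1])"
```

```text
27.5 [ 0.5634 -0.2039  0.2415] [-1.799e+02 -3.000e-02 -8.199e+01] [0.95 0.02 0.42]
side 432.5 302.0 [ 725.7 -193.9] slab 128.9 -110.0 6.2 666
side 274.0 189.0 [444.3 277.4] slab -90.9 393.0 89.5 287
side 285.1 190.8 [474.3 265.5] slab -62.7 377.4 86.6 2293
27.6 [ 0.5646 -0.2037  0.2407] [-1.7993e+02 -2.0000e-02 -8.1960e+01] [-0.22 -0.17 -0.41]
scene 452.8 241.7 [459.1 306.6] slab -72.6 420.0 87.0 394
scene 320.6 300.6 [708.4  11.7] slab 137.6 96.1 12.2 340
scene 240.3 295.3 [ 734.6 -183.2] slab 139.1 -100.5 9.1 387
27.7 [ 0.5645 -0.2035  0.2401] [ 1.800e+02 -1.000e-02 -8.195e+01] [ 0.34 -0.6   0.07]
side 432.5 301.6 [ 725.9 -192.9] slab 129.2 -109.1 6.1 684
side 274.7 189.6 [445.9 274.4] slab -89.7 389.8 85.8 277
```

View pics/e.png

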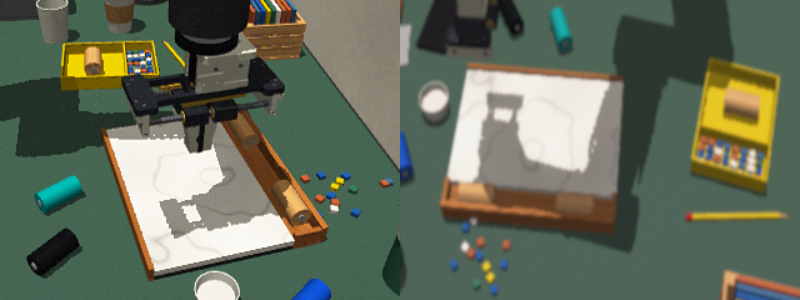

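Two rollers lie in the channel (side view about (243,133) and (292,200)) and the oval one lies in the tray's empty part (about (93,60)). Nothing else has moved.

```bash
python3 -c "
from h import *
print(ctrl.close_job())"
```

```text
the job is handed in; nothing more can be done
None
```

The job is handed in: the two rollers that ran true were rolled into the channel without being lifted, the middle one proved oval and is in the yellow tray's empty part, and no force reading on the slab went above 12.7 N.

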